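# Filter change: rack the used filter and hold the spare-box lid open

## Task

Help me change the compressor's filter: pull the used flat filter straight up out of the slot in the compressor's top, stand it upright in the slot of the blue drip rack, all the way down, and let go of it. Then raise the green self-closing lid of the spare-filter box by its handle to 45 degrees and keep holding it there, still, so I can take a fresh filter; finish while holding the lid. Leave the other things on the bench where they are.

Things in the scene. Friction and masses are not known exactly. Their poses are not given: they have to be found in the camera images.
- compressor: white air compressor, fixed to the bench, 180 (x) by 200 (y) by 120 mm high. Origin: centre of its underside, on the bench. x and y along its sides, z up; turned up to 0.3 rad either way about z. The slot in its top, at its centre, runs along its y: 12 mm wide (x), 106 mm long (y), 50 mm deep.
- slot_mouth (a point): centre of the slot's mouth, on the compressor's top face, 120 mm above the bench; axes as the compressor.
- filter: used filter, a loose stiff flat panel 8 mm thick (x), 100 mm wide (y), 90 mm tall (z), about 0.1 kg: white frame, grey middle, upper 22 mm yellow. Origin: centre of its lower edge; z points to its yellow top edge. It starts standing upright in the compressor's slot, top 40 mm in the open, its axes along the compressor's.
- filter_top (a point): centre of the filter's yellow top edge, 90 mm above its origin.
- drip_rack: blue plastic drip rack, fixed to the bench: a base 160 (x) by 180 (y) by 12 mm, on it a frame of 6 mm walls, 40 mm high (top 52 mm above the bench), round one slot at its centre. The slot runs along the rack's y: 16 mm wide (x), 130 mm long (y), 40 mm deep. Origin: centre of the underside; turned up to 0.3 rad either way about z.
- rack_slot (a point): centre of the rack slot's floor, 12 mm above the bench; axes as the rack. Let go of, a filter in the slot may lean up to 0.2 rad; its faces may look either way.
- spare_box: grey box of spare filters, fixed to the bench, 160 (x) by 200 (y) by 100 mm high, under a green lid. Origin: centre of its underside; x points from the handle side (facing the robot) to the hinge side; turned up to 0.3 rad either way about z.
- lid_hinge (a point): centre of the lid's hinge line, on the box's far (+x) upper edge, 80 mm from the box's centre and 100 mm above the bench; the hinge runs along the box's y (axes as the box).
- lid_handle (a point): centre of the lid's handle: a round steel bar 12 mm thick, lying along the box's y, 100 mm clear between its two black end posts, 38 mm above the green lid's top face. It is 140 mm from the hinge along the lid towards the robot and 47 mm off the hinge line at right angles to the lid. Axes fixed to the lid.
- lid (a joint): opening angle of the green lid (168 by 206 by 8 mm, 0.3 kg): 0 lies shut, 0.785 is 45 degrees, stop at 1.57. Front edge goes up and over towards the hinge (turn about the box's +y). Weight and a light spring shut it from any angle; about 4 N at the handle holds it. The bar can turn between the fingers: the gripper may keep pointing down.
- laryngoscope: bystander: laryngoscope lying beyond the work, grey and green grip 130 mm long, curved steel blade. Origin: underside of its grip's middle.
- flowmeter: bystander: flowmeter lying beyond the work, clear tube and metal block with yellow knob, about 160 mm long. Origin: its underside near the middle.
- white_bottle: bystander: white bottle 70 mm across, 160 mm high, beyond the work. Origin: centre of its underside.
- amber_jar: bystander: amber jar 70 mm across, 90 mm high, beyond the work. Origin: centre of its underside.
- blue_cup: bystander: blue cup 76 mm across, 90 mm high, beyond the work. Origin: centre of its underside.
Not all that is in view belongs to the job. Leave any brown or orange look-alike of the drip_rack alone.

How it is judged:
By the outcome, as a careful person would: the job done as asked, in the order asked, and still so for the second after the job is handed in, while the arm keeps its last pose, push and grip.
It also fails if it takes over 58 s, if anything falls off the work surface, if the arm or the gripper's body presses on something with over 40 N, if the wrist force passes 120 N, or if a joint passes its speed limit or range.

## Robot

A 6-joint arm with a two-finger parallel gripper is mounted at the origin on the work surface. World frame = base frame: x ahead of the robot, y to its left, z up, the work surface at z = 0. Lengths are in m, angles in rad, forces in N, time in s.
With the tool pointing down it reaches from about 0.375 to 0.925 m from the base axis. Payload 5.7 kg.
Tool frame: the origin (TCP) lies at the very end of the fingers, on their centre line; the grasp point (between the pads) lies 19 mm behind it; z points along the fingers, y is the line along which they close (so a half turn about z gives the same grasp; the last joint's range is limited). The gripper opens to 85 mm and grips with 20 to 120 N. Pads are 22 mm wide; open, the fingers measure 114 mm over their backs; the gripper's body (76 mm by 85 mm) begins 54 mm behind the grasp point. The pads swing forward as they close: fully open they stand 13 mm farther back than shut.
Start: joints at [-1.458, 0.359, 1.51, -0, 1.272, -0.115], TCP at [0.135, -0.584, 0.231] pointing down, gripper open.
Joint ranges: [-2.97, 2.97], [-1.01, 2.36], [0.21, 2.38], [-0.96, 4.11], [0.2, 2.71], [-2.98, 2.98]. Speed limits (rad/s): [2.39, 2.39, 3.14, 3.14, 3.14, 3.14].

## Interface

Orientations are given as a 3x3 rotation matrix whose columns are the frame's x, y, z axes.
In Python, from bench import get_obs, snapshot, calibration, hand_in, look_for, masks_of gives the robot as it stands.
- The arm moves only by the shell command python3 -m crank 'ROWS' [FORCE]. ROWS is rows parted by semicolons, their numbers by spaces, 1 to 10 of them, each of 5 numbers: dx, dy, dz in m, then a turn about the tool's z in rad, then the finger opening in m; each row shifts and turns the commanded pose from where the row before left it, along the tool's axes as they then stand; what a row does not reach is not made up. A row lasts 1/10 s, in which the tool goes at most 0.05 m and 0.15 rad, less where a joint would pass 70% of its speed; a pose out of reach is approached as far as the arm can. The fingers move at their own pace and stop on an object; FORCE is the grip in N (left out, the last holds). Time passes only in rows, so rows that do not move let the fingers close. It prints the time, the measured TCP pose, the force, the opening and the grip force at its end.
- get_obs(): the state, without advancing time (a new reading comes with each control period).
- snapshot(name): name is "scene" or "top"; returns the picture (480x640x3 uint8, blue, green, red); there is no depth.
- calibration(name): a dict with "fovy" (degrees; the focal length in pixels is half the picture's height over the tangent of half this angle, whatever the lens; pixels are square), "cx", "cy" (the principal point, pixels), "extrinsics" (4x4, takes a point from world to camera coordinates). Camera axes: x right, y down, z forward; pixel columns grow to the right and rows downward; lengths in m; the calibration is good to about 2 mm. A picture is of the moment at which its call begins. calibration takes no time and is no camera call.
- hand_in(): hands the job in; it is judged then, once.
Trained networks look in the newest picture that a camera, given by its name, has taken for a name from the list of things; names that differ only in an ending like _2 or _b are one class to them, and where a whole thing is asked for, a point or a joint stands for the part that bears it (a point fixed in the world has none). Each returns a list of dicts, best first, with "confidence" (0 to 1); they miss things now and then, are a little off and sometimes report something else, mostly with a low value. They report only what shows in the picture. A call takes as long as a camera call. They do not tell look-alikes from the thing itself.
- look_for(camera, name): "location" ([x, y, z] in m, in world coordinates, good to about 4 mm: the middle of the surface that is visible of it).
- masks_of(camera, name): "pixels" (480x640 bool, what is visible of it).
The state is a dict: "t": time; "joints": joint angles; "joint_velocities": joint speeds; "joint_efforts": joint torques, N m; "ee_pos": TCP position; "tool_rot": TCP orientation; "force": force on the tool from outside, world axes, zero at the start; "ft_torque": the same for the moment, N m; "opening": finger opening in m; "grip_force": force on a finger pad.
Only numpy, scipy, OpenCV 4.12 (cv2) and the standard library are available. Lean on these libraries where they do the work, as an engineer would, in place of code of your own. Each camera call takes 0.05 s, during which the arm holds its last target. There are 200 camera calls.

## Working session

There is one attempt and no reset: what is moved stays moved. The work goes in short steps, Python scripts to look and compute and a shell command to move; the robot and the scene stay as the last step left them, time stands still between calls to the robot, and variables do not carry over. Pictures are saved under pics/ and viewed, at most 10 in all, crops included, and the job is handed in when it is done.

```bash
mkdir -p pics; ls
cat > h.py <<'E'
import numpy as np, cv2
from bench import *
def K(n):
    c=calibration(n); f=240/np.tan(np.radians(c["fovy"])/2)
    return f,c["cx"],c["cy"],np.array(c["extrinsics"])
def proj(n,P):
    f,cx,cy,E=K(n); P=np.atleast_2d(P); q=P@E[:3,:3].T+E[:3,3]
    return np.c_[f*q[:,0]/q[:,2]+cx,f*q[:,1]/q[:,2]+cy]
def onz(n,uv,z):
    f,cx,cy,E=K(n); uv=np.atleast_2d(uv).astype(float)
    d=np.c_[(uv[:,0]-cx)/f,(uv[:,1]-cy)/f,np.ones(len(uv))]@E[:3,:3]; o=-E[:3,:3].T@E[:3,3]
    return o+d*((z-o[2])/d[:,2])[:,None]
E
python3 - <<'E'
from h import *
for n in("scene","top"):
    im=snapshot(n); cv2.imwrite(f"pics/{n}0.png",im); print(n,K(n))
    for k in("compressor","filter","drip_rack","spare_box","lid","lid_handle"):
        for r in look_for(n,k)[:3]: print(k,np.round(r["location"],3),round(r["confidence"],2))
o=get_obs(); print(o)
E
```

```text
pics
scene (np.float64(619.8848287205797), 322.2786382100288, 243.00484901991948, array([[ 0.31903679,  0.94760763,  0.01597835, -0.18628913],
       [ 0.7044832 , -0.2258375 , -0.67283047, -0.28817832],
       [-0.63397077,  0.22591415, -0.73962413,  1.61785562],
       [ 0.        ,  0.        ,  0.        ,  1.        ]]))
compressor [0.6   0.292 0.118] 0.85
filter [0.564 0.326 0.143] 0.82
filter [0.6  0.29 0.12] 0.72
drip_rack [0.287 0.208 0.01 ] 0.98
drip_rack [ 0.289 -0.236  0.012] 0.95
drip_rack [ 0.542 -0.008  0.015] 0.63
spare_box [ 0.613 -0.316  0.11 ] 0.91
lid [ 0.582 -0.313  0.105] 0.92
lid_handle [ 0.578 -0.311  0.114] 0.94
top (np.float64(442.18833564088186), 328.9893812874655, 239.40496226949116, array([[-0.00216039, -0.999997  ,  0.00115623, -0.0135664 ],
       [-0.99140778,  0.0019906 , -0.13079239,  0.54211019],
       [ 0.1307897 , -0.00142886, -0.9914091 ,  0.97693755],
       [ 0.        ,  0.        ,  0.        ,  1.        ]]))
compressor [0.547 0.311 0.121] 0.9
drip_rack [ 0.27  -0.228  0.013] 0.97
drip_rack [ 0.518 -0.005  0.011] 0.8
drip_rack [0.27  0.219 
[... 282 characters left out ...]
03543e-01]), 'joint_velocities': array([2.13460417e-03, 1.52500911e-03, 3.51998697e-04, 1.57419473e-04,
       8.26947159e-04, 3.26270495e-05]), 'joint_efforts': array([-7.44994632e-04, -5.27437377e+01, -2.79007351e+01, -3.52968764e-04,
        1.97057518e-03, -7.67630780e-06]), 'ee_pos': array([ 0.13547299, -0.58447401,  0.23124879]), 'tool_rot': array([[ 9.74173092e-01,  2.25802538e-01, -4.46735661e-06],
       [ 2.25802537e-01, -9.74173086e-01,  1.13117698e-04],
       [ 2.11902847e-05, -1.11204958e-04, -9.99999994e-01]]), 'force': array([-0.44575012, -0.28606387, -0.28277316]), 'ft_torque': array([ 0.00611068,  0.03877053, -0.0457524 ]), 'grip_force': 0.0, 'opening': 0.08536434074716984}
```

View pics/scene0.png

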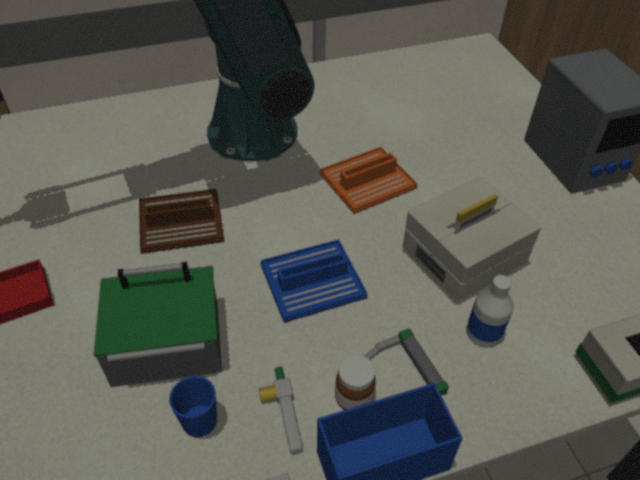

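View pics/top0.png

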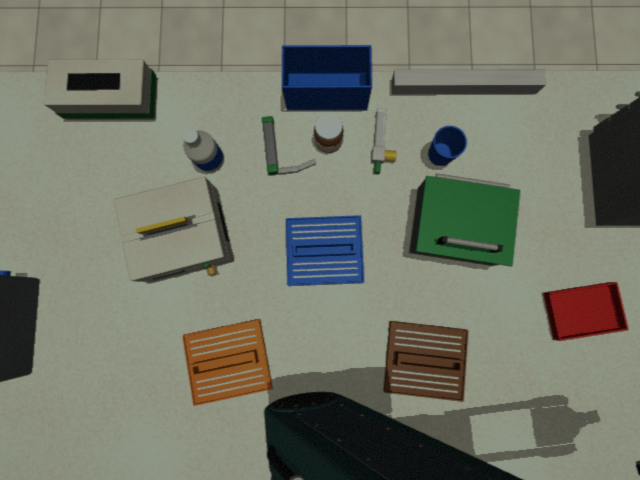

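The scene view shows the blue rack at about (313,278), the compressor at (470,235) with the yellow filter edge at (477,208), and the green box at (158,310) with its bar at (153,272). In the top view they are at (325,250), (172,228) and (467,220), bar at (470,243). The orange and brown racks are decoys. Next I fit the poses from silhouettes.

```bash
cat > fit.py <<'E'
from h import *
from scipy.optimize import minimize
def box(x0,x1,y0,y1,z0,z1): return np.array([[x,y,z] for x in(x0,x1) for y in(y0,y1) for z in(z0,z1)])
def place(p,M):
    c,s=np.cos(p[2]),np.sin(p[2]); return np.c_[p[0]+c*M[:,0]-s*M[:,1],p[1]+s*M[:,0]+c*M[:,1],M[:,2]]
def sil(n,p,parts):
    m=np.zeros((1440,1920),np.uint8)
    for M in parts:
        q=(proj(n,place(p,M))*3+1).astype(np.float32)
        cv2.fillConvexPoly(m,np.round(cv2.convexHull(q)*16).astype(np.int32),255,shift=4)
    return cv2.resize(m,(640,480),interpolation=cv2.INTER_AREA)/255.
def fit(masks,parts,p0):
    def cost(p):
        return sum(np.abs(sil(n,p,parts)-m).sum()/m.sum() for n,m in masks.items())
    best=min((minimize(cost,[*p0[:2],y],method="Nelder-Mead",options=dict(initial_simplex=np.array([[p0[0],p0[1],y],[p0[0]+.015,p0[1],y],[p0[0],p0[1]+.015,y],[p0[0],p0[1],y+.1]]),xatol=1e-4,fatol=1e-4)) for y in(-.2,0,.2)),key=lambda r:r.fun)
    return best.x,best.fun
def near(m,n,P,r=75):
    u,v=proj(n,P)[0]; w=np.zeros_like(m); w[max(0,int(v)-r):int(v)+r,max(0,int(u)-r):int(u)+r]=1; return (m&w)
def hsv(im,lo,hi): return cv2.inRange(cv2.cvtColor(im,cv2.COLOR_BGR2HSV),lo,hi)>0
E
python3 - <<'E'
from fit import *
im={n:cv2.imread(f"pics/{n}0.png") for n in("scene","top")}
rack=[box(-.08,.08,-.09,.09,0,.012),box(-.014,.014,-.071,.071,.012,.052)]
lid=[box(-.088,.08,-.103,.103,.1,.108)]
yel=[box(-.004,.004,-.05,.05,.138,.160)]
comp=[box(-.09,.09,-.1,.1,0,.12),box(-.004,.004,-.05,.05,.12,.160)]
def cl(m): return cv2.morphologyEx(m.astype(np.uint8),cv2.MORPH_CLOSE,np.ones((9,9)))>0
def run(k,parts,mk,p0):
    for ns in(("scene","top"),("top",),("scene",)):
        p,c=fit({n:mk[n].astype(float) for n in ns},parts,p0); print(k,ns,np.round(p,4),round(c,3),[int(mk[n].sum()) for n in ns])
run("rack",rack,{n:cl(near(hsv(i,(100,100,40),(130,255,255)),n,[.53,0,.02],65)) for n,i in im.items()},(.53,0))
G={n:near(hsv(i,(45,80,40),(80,255,255)),n,[.575,-.31,.1]) for n,i in im.items()}
run("lid",lid,{n:cv2.morphologyEx(m.astype(np.uint8),cv2.MORPH_CLOSE,np.ones((19,19)))>0 for n,m in G.items()},(.58,-.31))
run("yel",yel,{n:near(hsv(i,(20,100,60),(35,255,255)),n,[.555,.315,.15],40) for n,i in im.items()},(.555,.315))
M={}
for n in im:
    snapshot(n)
    M[n]=masks_of(n,"compressor")[0]["pixels"]|near(hsv(im[n],(20,100,60),(35,255,255)),n,[.555,.315,.15],40)
    M[n]=cl(M[n]); cv2.imwrite(f"pics/m{n}.png",M[n]*255)
run("comp",comp,M,(.555,.315))
# handle bar: bright grey row inside lid
E
```

```text
rack ('scene', 'top') [ 0.5201 -0.0018  0.0359] 0.09 [5435, 5120]
rack ('top',) [ 0.5216 -0.0032  0.04  ] 0.036 [5120]
rack ('scene',) [5.182e-01 3.000e-04 4.050e-02] 0.042 [5435]
lid ('scene', 'top') [ 0.578  -0.3118 -0.1553] 0.089 [8822, 7428]Traceback (most recent call last):
  File "<stdin>", line 13, in <module>
  File "<stdin>", line 10, in run
  File "fit.py", line 15, in fit
    best=min((minimize(cost,[*p0[:2],y],method="Nelder-Mead",options=dict(initial_simplex=np.array([[p0[0],p0[1],y],[p0[0]+.015,p0[1],y],[p0[0],p0[1]+.015,y],[p0[0],p0[1],y+.1]]),xatol=1e-4,fatol=1e-4)) for y in(-.2,0,.2)),key=lambda r:r.fun)
  File "fit.py", line 15, in <genexpr>
    best=min((minimize(cost,[*p0[:2],y],method="Nelder-Mead",options=dict(initial_simplex=np.array([[p0[0],p0[1],y],[p0[0]+.015,p0[1],y],[p0[0],p0[1]+.015,y],[p0[0],p0[1],y+.1]]),xatol=1e-4,fatol=1e-4)) for y in(-.2,0,.2)),key=lambda r:r.fun)
              ~~~~~~~~^^^^^^^^^^^^^^^^^^^^^^^^^^^^^^^^^^^^^^^^^^^^^^^^^^^^^^^^^^^^^^^^^^^^^^^^^^^^^^^^^^^^^^^^^^^^^^^^^^^^^^^^^^^^^^^^^^^^^^^^^^^^^^^^^^^^^^^^^^^^^^^^^^^^^^^^^^^^^^^^^^^^^^^^^^^^^^^^^^^^
    res = _minimize_neldermead(fun, x0, args, callback, bounds=bounds,
                               **options)
    fxr = func(xr)
    fx = function(np.copy(x), *(wrapper_args + args))
  File "fit.py", line 14, in cost
    return sum(np.abs(sil(n,p,parts)-m).sum()/m.sum() for n,m in masks.items())
  File "fit.py", line 14, in <genexpr>
    return sum(np.abs(sil(n,p,parts)-m).sum()/m.sum() for n,m in masks.items())
                      ~~~^^^^^^^^^^^
  File "fit.py", line 9, in sil
    q=(proj(n,place(p,M))*3+1).astype(np.float32)
       ~~~~^^^^^^^^^^^^^^
  File "h.py", line 7, in proj
    f,cx,cy,E=K(n); P=np.atleast_2d(P); q=P@E[:3,:3].T+E[:3,3]
              ~^^^
  File "h.py", line 4, in K
    c=calibration(n); f=240/np.tan(np.radians(c["fovy"])/2)
ValueError: time passes only in moves, steps and waits
```

```bash
sed -i 's/^def K/import functools\n@functools.cache\ndef K/' h.py
python3 - <<'E'
from fit import *
print(calibration("top").keys())
im={n:cv2.imread(f"pics/{n}0.png") for n in("scene","top")}
lid=[box(-.088,.08,-.103,.103,.1,.108)]
yel=[box(-.004,.004,-.05,.05,.138,.160)]
comp=[box(-.09,.09,-.1,.1,0,.12),box(-.004,.004,-.05,.05,.12,.160)]
def cl(m): return cv2.morphologyEx(m.astype(np.uint8),cv2.MORPH_CLOSE,np.ones((9,9)))>0
def run(k,parts,mk,p0):
    for ns in(("scene","top"),("top",),("scene",)):
        p,c=fit({n:mk[n].astype(float) for n in ns},parts,p0); print(k,ns,np.round(p,4),round(c,3),[int(mk[n].sum()) for n in ns])
G={n:near(hsv(i,(45,80,40),(80,255,255)),n,[.575,-.31,.1]) for n,i in im.items()}
run("lid",lid,{n:cv2.morphologyEx(m.astype(np.uint8),cv2.MORPH_CLOSE,np.ones((19,19)))>0 for n,m in G.items()},(.58,-.31))
run("yel",yel,{n:near(hsv(i,(20,100,60),(35,255,255)),n,[.555,.315,.15],40) for n,i in im.items()},(.555,.315))
M={}
for n in im:
    snapshot(n)
    M[n]=masks_of(n,"compressor")[0]["pixels"]|near(hsv(im[n],(20,100,60),(35,255,255)),n,[.555,.315,.15],40)
    M[n]=cl(M[n])
run("comp",comp,M,(.555,.315))
E
```

```text
dict_keys(['fovy', 'cx', 'cy', 'extrinsics'])
lid ('scene', 'top') [ 0.578  -0.3118 -0.1553] 0.089 [8822, 7428]
lid ('top',) [ 0.5783 -0.3128 -0.1535] 0.025 [7428]
lid ('scene',) [ 0.5755 -0.3096 -0.1602] 0.055 [8822]
yel ('scene', 'top') [0.5577 0.3291 0.264 ] 0.472 [400, 262]
yel ('top',) [0.5584 0.3271 0.2496] 0.354 [262]
yel ('scene',) [0.5571 0.3297 0.2698] 0.098 [400]
comp ('scene', 'top') [0.5571 0.328  0.2449] 0.094 [10752, 9442]
comp ('top',) [0.557  0.3266 0.2436] 0.033 [9442]
comp ('scene',) [0.5544 0.3328 0.2611] 0.051 [10752]
```

```bash
R="0.04 -0.027 0 0 0.085"; python3 -m crank '0.04 -0.027 0 0 0.085;0.04 -0.027 0 0 0.085;0.04 -0.027 0 0 0.085;0.04 -0.027 0 0 0.085;0.04 -0.027 0 0 0.085;0.04 -0.027 0 0 0.085;0.04 -0.027 0 0 0.085;0.04 -0.027 0 0 0.085;0.04 -0.027 0 0 0.085;0.04 -0.027 0 0 0.085'
python3 -m crank '0 0 0 -0.15 0.085;0 0 0 -0.15 0.085;0 0 0 -0.15 0.085;0 0 0 -0.15 0.085;0 0 0 -0.15 0.085;0 0 0 -0.15 0.085;0 0 0 -0.15 0.085;0 0 0 -0.15 0.085;0 0 0 -0.15 0.085;0 0 0 -0.15 0.085'
cat > go.py <<'E'
import sys
from h import *
x,y,z,yaw=map(float,sys.argv[1:5]); o=get_obs(); R=o["tool_rot"]
d=R.T@(np.array([x,y,z])-o["ee_pos"]); a=np.arctan2(R[1,0],R[0,0])
t=-((yaw-a+np.pi/2)%np.pi-np.pi/2)   # half-turn symmetric, about tool z (down)
print("tool d",np.round(d,4),"|d|",round(float(np.linalg.norm(d)),3),"turn",round(float(t),4),"ee",np.round(o["ee_pos"],4),"F",np.round(o["force"],1),"op",round(o["opening"],4),"j",np.round(o["joints"],2),"t",round(o["t"],2))
E
python3 go.py .557 .328 .23 1.821
```

```text
t: 1.9
ee_pos: [0.4654, -0.2295, 0.2316]
tool_rot: [[0.974, 0.226, 0.001], [0.226, -0.974, -0.0], [0.0, 0.0, -1.0]]
force: [0.5, -2.1, 0.4]
opening: 0.0847
grip_force: 0.0
t: 2.9
ee_pos: [0.4642, -0.2311, 0.2314]
tool_rot: [[-0.162, 0.987, 0.0], [0.987, 0.162, 0.0], [0.0, 0.0, -1.0]]
force: [0.0, -0.2, 0.8]
opening: 0.0853
grip_force: 0.0
tool d [0.5366 0.1824 0.0014] |d| 0.567 turn -0.087 ee [ 0.4642 -0.2311  0.2314] F [ 0.  -0.2  0.8] op 0.0853 j [-0.6   0.24  1.68  0.    1.22 -0.76] t 2.9
```

```bash
python3 -m crank '0 0 0 -0.087 0.085;0 0 0 0 0.085' >/dev/null; python3 go.py .557 .328 .23 1.821
```

```text
tool d [0.52   0.2255 0.0014] |d| 0.567 turn -0.0055 ee [ 0.4642 -0.2311  0.2314] F [-0.4  0.8  0.2] op 0.085 j [-0.6   0.24  1.68  0.    1.22 -0.84] t 3.1
```

```bash
python3 -m crank '0.04 0.0173 0 0 0.085;0.04 0.0173 0 0 0.085;0.04 0.0173 0 0 0.085;0.04 0.0173 0 0 0.085;0.04 0.0173 0 0 0.085;0.04 0.0173 0 0 0.085;0.04 0.0173 0 0 0.085;0.04 0.0173 0 0 0.085;0.04 0.0173 0 0 0.085;0.04 0.0173 0 -0.005 0.085' >/dev/null; python3 -m crank '0.04 0.0173 0 0 0.085;0.04 0.0173 0 0 0.085;0.04 0.0173 0 0 0.085;0 0 0 0 0.085'>/dev/null;  python3 go.py .557 .328 .128 1.821
```

```text
tool d [-0.0054 -0.0013  0.1031] |d| 0.103 turn 0.0001 ee [0.5567 0.3333 0.2312] F [-0.7 -0.8  0.1] op 0.0849 j [0.43 0.43 1.4  0.   1.31 0.18] t 4.5
```

```bash
python3 -m crank '-0.005 -0.001 0.02 0 0.085;0 0 0.03 0 0.085;0 0 0.03 0 0.06;0 0 0.02 0 0.04;0 0 0 0 0.03;0 0 0 0 0.03;0 0 0 0 0.03' ;  python3 go.py .557 .328 .128 1.821
python3 - <<'E'
from h import *
a=snapshot("scene")[150:300,400:560]; b=snapshot("top")[150:300,90:250]
cv2.imwrite("pics/g1.png",cv2.resize(np.hstack([a,b]),None,fx=2.4,fy=2.4,interpolation=cv2.INTER_CUBIC))
E
```

```text
t: 5.2
ee_pos: [0.5575, 0.323, 0.133]
tool_rot: [[-0.246, 0.969, 0.002], [0.969, 0.246, 0.001], [0.0, 0.002, -1.0]]
force: [-0.4, -0.7, -0.1]
opening: 0.0301
grip_force: 0.0
tool d [0.005  0.0007 0.005 ] |d| 0.007 turn -0.0021 ee [0.5575 0.323  0.133 ] F [-0.4 -0.7 -0.1] op 0.0301 j [0.42 0.51 1.52 0.   1.11 0.17] t 5.2
```

View pics/g1.png

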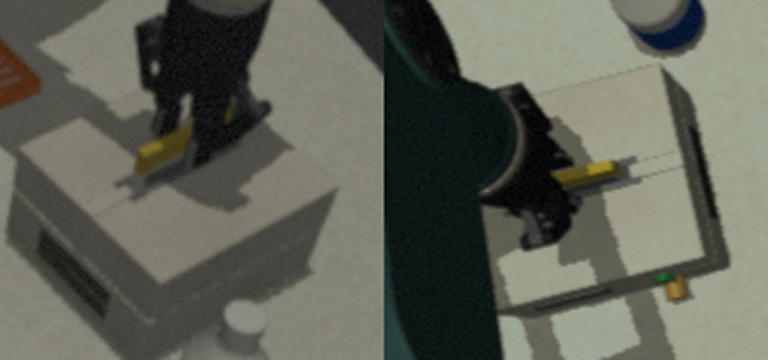

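The two fingers straddle the yellow edge, in the scene half near (190,130) and in the top half near (565,190), so I close on it.

```bash
python3 -m crank '0.005 0 0.003 0 0.025;0 0 0 0 0.018;0 0 0 0 0.014;0 0 0 0 0.01;0 0 0 0 0.006;0 0 0 0 0.004;0 0 0 0 0.004' 50; python3 go.py .557 .328 .128 1.821
```

```text
t: 6.0
ee_pos: [0.5557, 0.3278, 0.1285]
tool_rot: [[-0.246, 0.969, 0.001], [0.969, 0.246, 0.0], [0.0, 0.001, -1.0]]
force: [1.7, 1.3, -0.5]
opening: 0.0073
grip_force: 49.0
tool d [-0.0002  0.0013  0.0005] |d| 0.001 turn -0.0012 ee [0.5557 0.3278 0.1285] F [ 1.7  1.3 -0.5] op 0.0073 j [0.43 0.52 1.52 0.   1.1  0.18] t 6.0
```

```bash
python3 -m crank '0 0 -0.005 0 0.004;0 0 -0.01 0 0.004;0 0 -0.01 0 0.004;0 0 -0.015 0 0.004;0 0 -0.02 0 0.004;0 0 -0.03 0 0.004;0 0 -0.03 0 0.004;0 0 0 0 0.004'; python3 go.py .520 -.002 .22 1.609
```

```text
t: 6.8
ee_pos: [0.5567, 0.3286, 0.2538]
tool_rot: [[-0.246, 0.969, 0.006], [0.969, 0.246, 0.003], [0.002, 0.007, -1.0]]
force: [0.6, 0.8, -0.8]
opening: 0.0072
grip_force: 49.5
tool d [-0.3114 -0.1172  0.0326] |d| 0.334 turn 0.2107 ee [0.5567 0.3286 0.2538] F [ 0.6  0.8 -0.8] op 0.0072 j [0.43 0.4  1.38 0.   1.35 0.18] t 6.8
```

```bash
python3 -m crank '0 0 0 0.105 0.004;0 0 0 0.105 0.004;-0.04 -0.006 0 0 0.004;-0.04 -0.006 0 0 0.004;-0.04 -0.006 0 0 0.004;-0.04 -0.006 0.01 0 0.004;-0.04 -0.006 0.01 0 0.004;-0.04 -0.006 0.01 0 0.004;-0.04 -0.006 0 0 0.004;-0.04 -0.006 0 0 0.004'>/dev/null; python3 -m crank '0 0 0 0 0.004;0 0 0 0 0.004'|tail -3; python3 go.py .520 -.002 .14 1.609
```

```text
force: [0.4, 1.0, -1.5]
opening: 0.0073
grip_force: 49.4
tool d [-0.0077  0.0014  0.0779] |d| 0.078 turn -0.0018 ee [0.5185 0.0056 0.2179] F [ 0.4  1.  -1.5] op 0.0073 j [-0.12  0.26  1.7   0.    1.19 -0.16] t 8.0
```

Lower to just above the frame (filter bottom ~70 mm) and look.

```bash
python3 -m crank '-0.008 0.001 0.03 -0.002 0.004;0 0 0.03 0 0.004;0 0 0.02 0 0.004;0 0 0 0 0.004;0 0 0 0 0.004'>/dev/null; python3 go.py .520 -.002 .13 1.609
python3 - <<'E'
from h import *
A=snapshot("scene");B=snapshot("top");cv2.imwrite("pics/sceneR.png",A)
a=A[180:330,240:400]; b=B[175:325,250:410]
cv2.imwrite("pics/g2.png",cv2.resize(np.hstack([a,b]),None,fx=2.5,fy=2.5,interpolation=cv2.INTER_CUBIC))
E
```

```text
tool d [-0.0012 -0.0008  0.0084] |d| 0.008 turn 0.0041 ee [ 0.5207 -0.0008  0.1384] F [ 0.6 -0.1 -0.3] op 0.0072 j [-0.13  0.35  1.79  0.    1.   -0.18] t 8.5
```

View pics/g2.png

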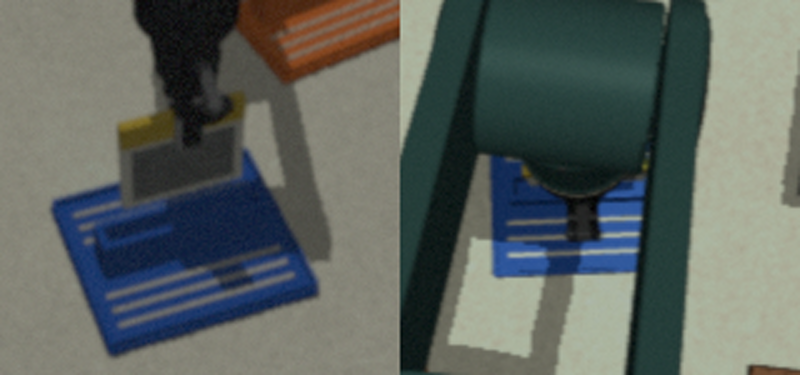

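Run:
```python
from fit import *
im=cv2.imread("pics/sceneR.png")
p=[.5207,-.0008,.038]; q=[.5195,-.001,.038]
F=place(p,box(-.004,.004,-.05,.05,.0795,.1695)); S=place(q,box(-.008,.008,-.065,.065,.052,.0521)); W=place(q,box(-.014,.014,-.071,.071,.012,.052))
big=cv2.resize(im[180:330,240:400],None,fx=5,fy=5,interpolation=cv2.INTER_CUBIC)
sc=lambda P:np.int32((proj("scene",P)-[240,180]+.5)*5)
for M,c in((F,(0,0,255)),(S,(0,255,255)),(W,(0,255,0))):
    cv2.polylines(big,[cv2.convexHull(sc(M))],True,c,1)
cv2.imwrite("pics/g3.png",big[200:])
```

```text
(no output)
```

View pics/g3.png

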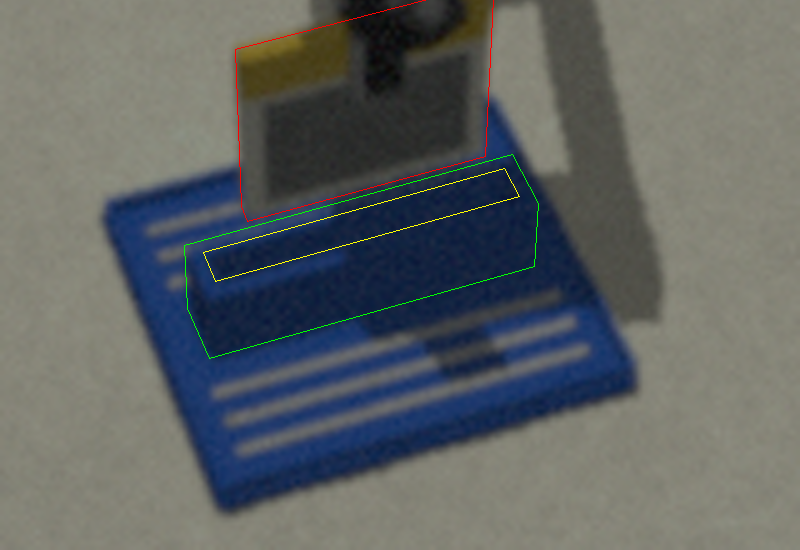

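The overlay shows the model outlines sitting on the filter and on the rack frame within about 1 px. I lower it in small steps.

```bash
python3 -m crank '-0.001 -0.001 0.01 0.004 0.004;0 0 0.015 0 0.004;0 0 0.01 0 0.004;0 0 0.005 0 0.004;0 0 0 0 0.004'; python3 go.py .5195 -.001 .0705 1.609
```

```text
t: 9.1
ee_pos: [0.5196, -0.0029, 0.0977]
tool_rot: [[-0.037, 0.999, -0.001], [0.999, 0.037, 0.0], [0.0, -0.001, -1.0]]
force: [0.0, 0.1, -1.0]
opening: 0.007
grip_force: 49.5
tool d [0.0019 0.     0.0272] |d| 0.027 turn -0.0013 ee [ 0.5196 -0.0029  0.0977] F [ 0.   0.1 -1. ] op 0.007 j [-0.14  0.41  1.83  0.    0.91 -0.18] t 9.1
```

Filter bottom is now at ~39 mm, inside the slot with no contact force.

```bash
python3 -m crank '0.001 0 0.01 0 0.004;0 0 0.01 0 0.004;0 0 0.005 0 0.004;0 0 0.002 0 0.004;0 0 0.001 0 0.004;0 0 0 0 0.004'; python3 go.py .5195 -.001 .0705 1.609
```

```text
t: 9.7
ee_pos: [0.5201, -0.0019, 0.0705]
tool_rot: [[-0.037, 0.999, 0.0], [0.999, 0.037, 0.0], [0.0, 0.0, -1.0]]
force: [-0.8, 0.4, -1.6]
opening: 0.0072
grip_force: 49.4
tool d [ 0.001  -0.0005 -0.    ] |d| 0.001 turn -0.0012 ee [ 0.5201 -0.0019  0.0705] F [-0.8  0.4 -1.6] op 0.0072 j [-0.14  0.45  1.85  0.    0.84 -0.17] t 9.7
```

```bash
python3 -m crank '0 0 0.001 0 0.004;0 0 0 0 0.004'|grep -E "force|ee"; python3 -m crank '0 0 0 0 0.015;0 0 0 0 0.025;0 0 0 0 0.04;0 0 0 0 0.04;0 0 0 0 0.05;0 0 0 0 0.05'
python3 - <<'E'
from fit import *
im=snapshot("scene"); p=[.520,-.002,.038]
big=cv2.resize(im[180:330,240:400],None,fx=5,fy=5,interpolation=cv2.INTER_CUBIC)
M=place(p,box(-.004,.004,-.05,.05,.012,.102))
cv2.polylines(big,[cv2.convexHull(np.int32((proj("scene",M)-[240,180]+.5)*5))],True,(0,0,255),1)
cv2.imwrite("pics/g4.png",big[100:650])
E
```

```text
ee_pos: [0.5203, -0.0019, 0.0704]
force: [-2.6, 1.1, 10.2]
grip_force: 51.3
t: 10.5
ee_pos: [0.52, -0.0019, 0.0692]
tool_rot: [[-0.037, 0.999, -0.0], [0.999, 0.037, 0.0], [0.0, -0.0, -1.0]]
force: [-0.1, -0.6, 0.4]
opening: 0.0498
grip_force: 0.0
```

View pics/g4.png

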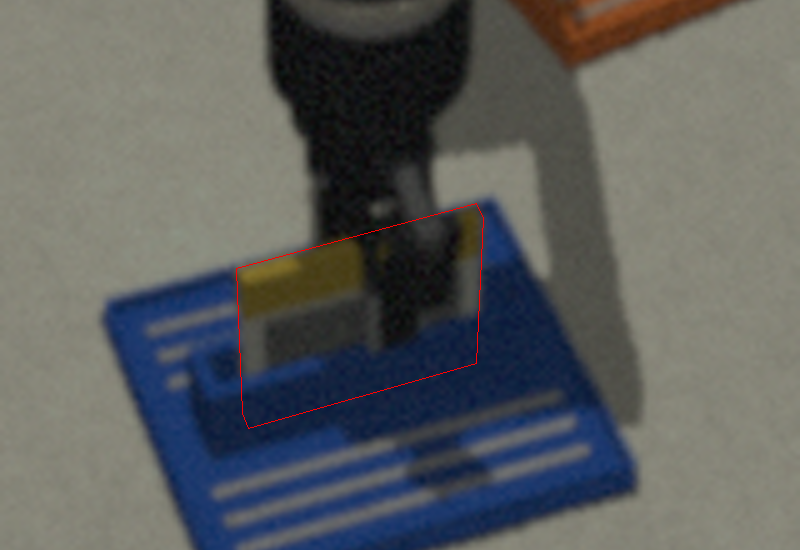

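Filter is seated: its outline matches the seated model (floor contact gave 10 N) and it stands by itself. Retreat and go to the lid handle.

```bash
python3 -m crank '0 0 -0.01 0 0.06;0 0 -0.02 0 0.085;0 0 -0.04 0 0.085;0 0 -0.05 0 0.085;0 0 -0.05 0.1 0.085;0 0 0 0.093 0.085;0 0 0 0 0.085' | head -2;  python3 - <<'E'
from h import *
im=snapshot("top"); cv2.imwrite("pics/top2.png",im)
print(onz("top",[[440,240],[500,247]],.147).round(4))
p=proj("top",[[.5188,-.3027,.147]])[0]; print(p)
for n in("scene","top"):
    snapshot(n)
    for k in("lid_handle","filter_top"):
        for r in look_for(n,k)[:2]: print(n,k,np.round(r["location"],3),round(r["confidence"],2))
c=(.5188,-.3027); d=np.array([.1544,.988])
P=[[c[0]+t*d[0],c[1]+t*d[1],.147] for t in(-.05,.05)]
v=[]
for n,i in(("scene",cv2.imread("pics/scene0.png")),("top",cv2.imread("pics/top0.png"))):
    q=proj(n,P); m=q.mean(0); x,y=int(m[0])-40,int(m[1])-40
    b=cv2.resize(i[y:y+80,x:x+80],None,fx=5,fy=5,interpolation=cv2.INTER_CUBIC)
    cv2.line(b,*[tuple(int(z) for z in (w-[x,y]+.5)*5) for w in q],(0,0,255),1); v.append(b)
cv2.imwrite("pics/bar.png",np.hstack(v))
E
python3 go.py .5188 -.3027 .23 1.416
```

```text
t: 11.25
ee_pos: [0.5211, -0.0021, 0.2418]
[[ 0.5257 -0.2406  0.147 ]
 [ 0.5111 -0.362   0.147 ]]
[470.65980742 243.30768113]
scene lid_handle [ 0.579 -0.311  0.106] 0.83
scene filter_top [ 0.526 -0.006  0.08 ] 0.8
top lid_handle [ 0.574 -0.312  0.106] 0.98
top lid_handle [0.551 0.315 0.119] 0.51
top filter_top [ 0.518 -0.034  0.102] 0.49
tool d [-0.2973  0.046   0.0081] |d| 0.301 turn -0.0004 ee [ 0.5193 -0.0019  0.2382] F [-0.7  0.5 -0.1] op 0.0849 j [-0.14  0.24  1.67  0.    1.24  0.02] t 11.6
```

View pics/bar.png

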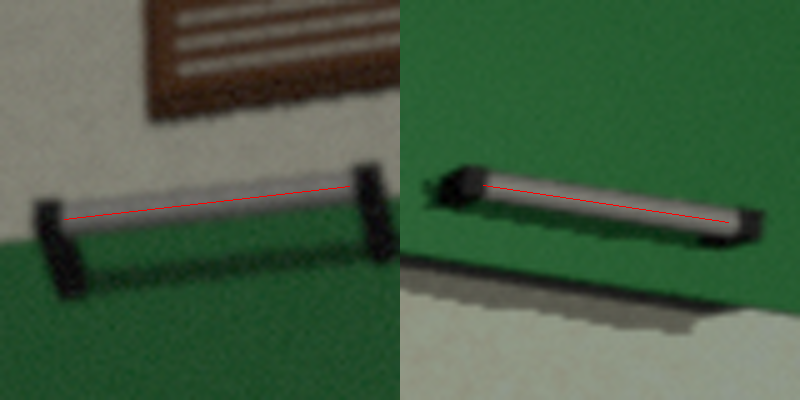

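Both views show the predicted bar line lying on the steel bar within about 1 px. I move above it and go down.

```bash
python3 -m crank '-0.0425 0.0065 0 0 0.085;-0.0425 0.0065 0 0 0.085;-0.0425 0.0065 0 0 0.085;-0.0425 0.0065 0 0 0.085;-0.0425 0.0065 0 0 0.085;-0.0425 0.0065 0 0 0.085;-0.0425 0.0065 0 0 0.085;0 0 0 0 0.085;0 0 0 0 0.085' >/dev/null; python3 go.py .5188 -.3027 .128 1.416
```

```text
tool d [0.0007 0.0007 0.1102] |d| 0.11 turn -0.003 ee [ 0.5182 -0.3034  0.2382] F [-0.8  0.3  0.1] op 0.0851 j [-0.65  0.35  1.5   0.    1.29 -0.49] t 12.5
```

```bash
python3 -m crank '0.001 0.001 0.03 -0.003 0.085;0 0 0.03 0 0.085;0 0 0.03 0 0.07;0 0 0.015 0 0.05;0 0 0.005 0 0.035;0 0 0 0 0.025;0 0 0 0 0.018;0 0 0 0 0.01;0 0 0 0 0.008;0 0 0 0 0.008' 40;  python3 go.py .5188 -.3027 .128 1.416
```

```text
t: 13.5
ee_pos: [0.52, -0.302, 0.1301]
tool_rot: [[0.153, 0.988, 0.001], [0.988, -0.153, 0.0], [0.0, 0.001, -1.0]]
force: [-1.8, 1.4, 4.6]
opening: 0.0105
grip_force: 39.2
tool d [-0.0009 -0.0011  0.0021] |d| 0.003 turn 0.0016 ee [ 0.52   -0.302   0.1301] F [-1.8  1.4  4.6] op 0.0105 j [-0.64  0.46  1.62  0.    1.06 -0.49] t 13.5
```

```bash
python3 -m crank '0 0.0045 -0.0105 0 0.008;0 0.0046 -0.0108 0 0.008;0 0.006 -0.0099 0 0.008;0 0.0063 -0.0098 0 0.008;0 0 0 0 0.008' 60;  python3 - <<'E'
from h import *
o=get_obs(); e=o["ee_pos"]; h=np.array([.5188,-.3027]); u=np.array([.988,-.1544])
x=(e[:2]-h)@u-.14; z=e[2]+.019-.1; print(x,z,np.hypot(x,z),np.arctan2(z,-x)-np.arctan2(.047,.14))
E
```

```text
t: 14.0
ee_pos: [0.5403, -0.3052, 0.172]
tool_rot: [[0.152, 0.988, -0.003], [0.988, -0.152, 0.0], [0.0, -0.003, -1.0]]
force: [-7.8, 1.3, -0.0]
opening: 0.0096
grip_force: 58.7
-0.11838451281988184 0.091033459118702 0.14933848651542292 0.3316362898199506
```

```bash
python3 -m crank '0 0.0075 -0.0088 0 0.008;0 0.0077 -0.0086 0 0.008;0 0.0088 -0.0076 0 0.008;0 0.009 -0.0073 0 0.008;0 0.0098 -0.0061 0 0.008;0 0.008 -0.0045 0 0.008;0 0 0 0 0.008;0 0 0 0 0.008';  python3 - <<'E'
from fit import *
from scipy.optimize import minimize_scalar
o=get_obs(); e=o["ee_pos"]; h=np.array([.5188,-.3027]); u=np.array([.988,-.1544])
x=(e[:2]-h)@u-.14; z=e[2]+.019-.1; print(x,z,np.hypot(x,z),np.arctan2(z,-x)-np.arctan2(.047,.14))
def lidpts(t):
    M=box(-.168,0,-.103,.103,.001,.009); c,s=np.cos(t),np.sin(t)
    return place((.5781,-.312,-.155),np.c_[M[:,0]*c+M[:,2]*s+.08,M[:,1],-M[:,0]*s+M[:,2]*c+.1])
v=[]
for n in("scene","top"):
    i=snapshot(n); m=np.round(proj(n,[.6,-.31,.14])[0]).astype(int); X,Y=m-75
    b=cv2.resize(i[Y:Y+150,X:X+150],None,fx=2.6,fy=2.6,interpolation=cv2.INTER_CUBIC)
    for t,col in((.785,(0,0,255)),(.7,(0,255,255))):
        cv2.polylines(b,[cv2.convexHull(np.int32((proj(n,lidpts(t))-[X,Y]+.5)*2.6))],True,col,1)
    v.append(b)
cv2.imwrite("pics/lid.png",np.hstack(v))
E
```

```text
t: 14.8
ee_pos: [0.5889, -0.313, 0.2176]
tool_rot: [[0.152, 0.988, -0.004], [0.988, -0.152, -0.001], [-0.001, -0.004, -1.0]]
force: [-15.5, 4.0, 21.1]
opening: 0.0098
grip_force: 59.5
-0.06913002635329857 0.136646887903301 0.15313827907242875 0.7785458555838458
```

View pics/lid.png

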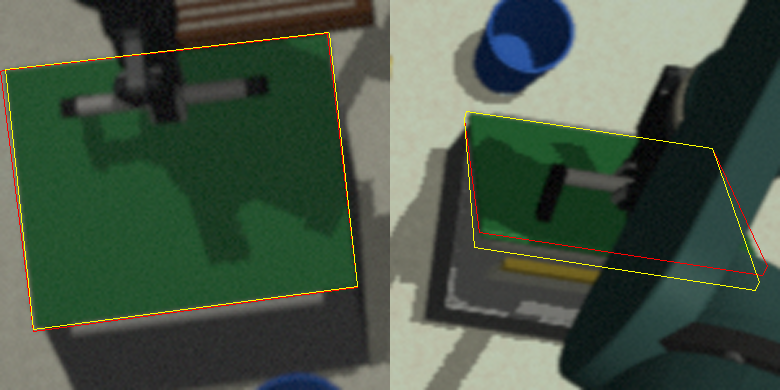

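The overlay shows the lid edge at the 45° outline (red), with the fingers on the bar near (150,95) in the scene half. There is a radial squeeze of about 26 N, which I relieve by backing out along the lid.

```bash
python3 -m crank '0 -0.0007 -0.0008 0 0.008;0 0 0 0 0.008'|grep -E "ee|force"; python3 -m crank '0 -0.0006 -0.0008 0 0.008;0 0 0 0 0.008;0 0 0 0 0.008'|grep -E "ee|force|open"
```

```text
ee_pos: [0.5885, -0.3129, 0.2174]
force: [-12.8, 2.5, 15.8]
grip_force: 59.0
ee_pos: [0.5883, -0.3129, 0.2174]
force: [-10.6, 1.0, 11.2]
opening: 0.0101
grip_force: 58.9
```

```bash
python3 -m crank '0 -0.0008 -0.0012 0 0.008;0 0 0 0 0.008;0 0 0 0 0.008'|grep -E "ee|force|open"
python3 - <<'E'
from fit import *
def lidpts(t):
    M=box(-.168,0,-.103,.103,.001,.009); c,s=np.cos(t),np.sin(t)
    return place((.5781,-.312,-.155),np.c_[M[:,0]*c+M[:,2]*s+.08,M[:,1],-M[:,0]*s+M[:,2]*c+.1])
for n in("scene","top"):
    i=snapshot(n); g=near(hsv(i,(45,80,25),(80,255,255)),n,[.6,-.31,.14],80)
    if n=="top":  # keep unobstructed part left of the arm
        w=np.zeros_like(g); w[:, :int(proj(n,[.6,-.25,.2])[0,0])]=1; g&=w
    else: w=np.ones_like(g); g=cv2.morphologyEx(g.astype(np.uint8),cv2.MORPH_CLOSE,np.ones((25,25)))>0
    r=[(np.abs(sil(n,(0,0,0),[lidpts(t)])-g)[w].sum(),t) for t in np.arange(.6,.95,.01)]
    print(n,int(g.sum()),sorted(r)[:3])
print(get_obs()["joint_velocities"].round(4))
for k in("filter_top","filter"):
    for r in look_for("scene",k)[:2]: print(k,np.round(r["location"],3),round(r["confidence"],2))
cv2.imwrite("pics/final.png",cv2.resize(snapshot("scene"),None,fx=1.25,fy=1.25))
E
```

```text
ee_pos: [0.5882, -0.3128, 0.2174]
force: [-7.9, 0.9, 3.5]
opening: 0.0095
grip_force: 59.4
scene 12324 [(np.float64(312.33333333333337), np.float64(0.62)), (np.float64(313.26666666666665), np.float64(0.63)), (np.float64(313.6705882352942), np.float64(0.61))]
top 1031 [(np.float64(90.44313725490196), np.float64(0.7600000000000001)), (np.float64(97.0), np.float64(0.7700000000000001)), (np.float64(101.10588235294118), np.float64(0.7500000000000001))]
[ 0.0009  0.0002  0.0019 -0.0007  0.0013 -0.0018]
filter_top [ 0.526 -0.007  0.078] 0.68
filter_top [ 0.778 -0.14   0.023] 0.68
filter [ 0.522 -0.004  0.077] 0.88
```

View pics/final.png

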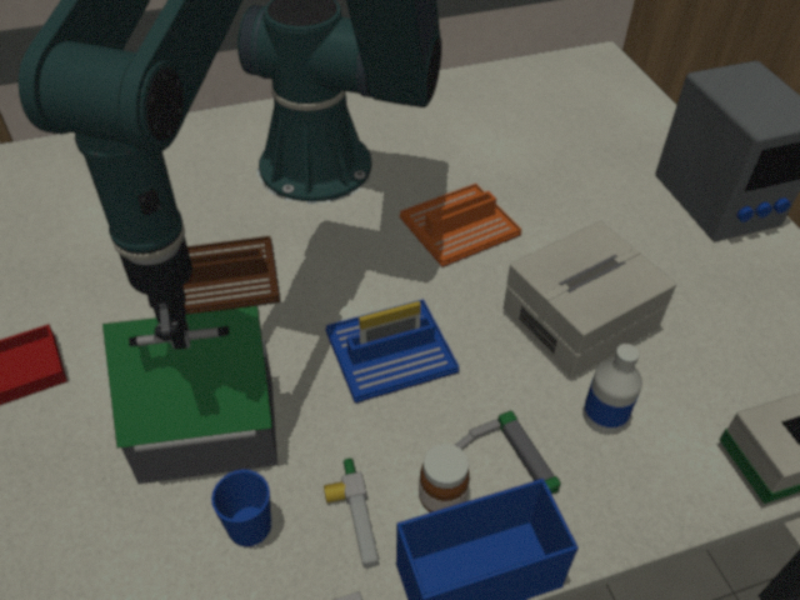

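The final view shows the filter upright in the blue rack at (392,322), and the lid raised and held at (180,335), with everything else in place. The angle reads 0.76–0.78, so I nudge it up about 0.015 rad.

```bash
python3 -m crank '0 0.0022 -0.0012 0 0.008;0 0 0 0 0.008;0 0 0 0 0.008;0 0 0 0 0.008'|grep -E "t:|ee|force|open"; python3 -m crank '0 0 0 0 0.008;0 0 0 0 0.008;0 0 0 0 0.008;0 0 0 0 0.008;0 0 0 0 0.008'|grep -E "t:|ee|force|open"
```

```text
t: 16.35
ee_pos: [0.5901, -0.3131, 0.2185]
tool_rot: [[0.152, 0.988, -0.003], [0.988, -0.152, -0.0], [-0.0, -0.002, -1.0]]
force: [-7.9, 0.1, 4.4]
opening: 0.0096
grip_force: 59.3
t: 16.85
ee_pos: [0.5901, -0.3131, 0.2185]
tool_rot: [[0.152, 0.988, -0.003], [0.988, -0.152, -0.0], [-0.0, -0.003, -1.0]]
force: [-7.4, 0.2, 4.1]
opening: 0.0102
grip_force: 59.3
```

Steady, so I hand it in.

```bash
python3 -c "from bench import hand_in; print(hand_in())"
```

```text
the job is handed in; nothing more can be done
None
```

The used filter is standing all the way down in the blue drip rack, released. The arm is holding the green lid still at about 45 degrees (0.76–0.78 rad measured, then nudged up about 0.015). The other things on the bench look unmoved in the last picture. I handed the job in at about 17 s; no verdict came back.

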